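# Set the light box dimmer, then hold its lid open

### The arm

A 6-joint arm with a two-finger parallel gripper is mounted at the origin on a cart in front of the work surface, level with it; the furniture and walls round the work are solid. World frame = base frame: x ahead of the robot, y to its left, z up, the work surface at z = 0. Lengths are in m, angles in rad, forces in N, time in s.
With the tool pointing down it reaches from about 0.35 to 0.925 m from the base axis. Payload 6.4 kg.
Tool frame: the origin (TCP) lies between the finger pads; the fingertips stand 19 mm ahead of it and the grasp point (between the pads) is the TCP; z points along the fingers, y is the line along which they close (so a half turn about z gives the same grasp; the last joint's range is limited). The gripper opens to 85 mm and grips with 20 to 120 N. Pads are 22 mm wide; open, the fingers measure 114 mm over their backs; the gripper's body (76 mm by 85 mm) begins 54 mm behind the grasp point. The pads swing forward as they close: fully open they stand 13 mm farther back than shut.
Start: joints at [-1.465, 0.245, 1.558, -0, 1.339, -0.174], TCP at [0.18, -0.625, 0.219] pointing down, gripper open.
Joint ranges: [-3.13, 3.13], [-1.02, 2.26], [0.13, 2.54], [-0.95, 4.09], [0.21, 2.88], [-2.74, 2.74]. Speed limits (rad/s): [2.57, 2.57, 3.14, 3.14, 3.14, 3.14].

### API

Orientations are given as a 3x3 rotation matrix whose columns are the frame's x, y, z axes.
In Python, from station import state, cams, order, models gives the robot as it stands.
- The arm moves only by the tool play_rows, never from a script. Its argument "deltas" is a list of rows, each a list of 6 numbers: the shift along the tool's x, y, z normalised to -1 to 1, where 1 is 0.2 m, then the turn, a rotation vector about the tool's x, y, z normalised to -1 to 1, where 1 is 0.5 rad. A call has 1 to 8 rows; each row shifts and turns the commanded pose from where the row before left it, along the tool's axes as they then stand; what a row does not reach is not made up. A row lasts 1/10 s, in which the tool goes at most 50 mm and 8.59 degrees, less where a joint would pass 70% of its speed; a pose out of reach is approached as far as the arm can. A call with a number of a shift or a turn outside -1 to 1 is refused whole. A call with a gripper value outside its range is refused whole. "jaw" is the gripper's target within -1 to 1 (fully open at 1, half-way at 0, shut at -1), set as the call begins (left out, the last holds). The fingers move at their own pace and stop on an object; "force" is the grip in N (left out, the last holds). Time passes only in rows, so rows that do not move let the fingers close. It gives the time, the measured TCP pose, the force, the opening and the grip force at its end, in the units of the state.
- state(): the state, without advancing time (a new reading comes with each control period).
- cams.camera(name): name is "scene" or "top"; returns (picture, depth): 384x512x3 uint8, red, green, blue; 384x512 float32, m along the optical axis (not along the pixel's ray), 0 where there is no reading.
- cams.camera_params(name): a dict with "intrinsics" (3x3 intrinsics, pixels), "D" ([k1, k2, p1, p2, k3] as OpenCV has them; the pictures are not rectified), "cam_to_world" (4x4, takes a point from camera to world coordinates). Camera axes: x right, y down, z forward; pixel columns grow to the right and rows downward; lengths in m; the calibration is good to about 2 mm. A picture is of the moment at which its call begins. camera_params takes no time and is no camera call.
- order.sign_off(): hands the job in; it is judged then, once.
Trained networks look in the newest picture that a camera, given by its name, has taken for a name from the list of things; names that differ only in an ending like _2 or _b are one class to them, and where a whole thing is asked for, a point or a joint stands for the part that bears it (a point fixed in the world has none). Each returns a list of dicts, best first, with "score" (0 to 1); they miss things now and then, are a little off and sometimes report something else, mostly with a low value. They report only what shows in the picture. A call takes as long as a camera call.
- models.spot_in(name, camera): "uv" ([column, row] in pixels, amid what is visible of it).
- models.cut_out(name, camera): "pixels" (384x512 bool, what is visible of it) and "uv" ([column, row] in pixels, amid what is visible of it).
The state is a dict: "time": time; "qpos": joint angles; "joint_velocities": joint speeds; "effort": joint torques, N m; "ee_pos": TCP position; "tcp_rot": TCP orientation; "force": force on the tool from outside, world axes, zero at the start; "torque": the same for the moment, N m; "finger_gap": finger opening in m; "gripper_force": force on a finger pad.
Only numpy, scipy, OpenCV 4.12 (cv2) and the standard library are available. Lean on these libraries where they do the work, as an engineer would, in place of code of your own. Each camera call takes 0.05 s, during which the arm holds its last target. There are 200 camera calls.

### The job

The light box on the worktop is to be made ready for looking at the block inside it. With the lid still shut, slide the dimmer grip along its track until it is level with the little steel pointer clip beside the track; then take the lid by its ball knob, raise it to 45 degrees open and finish while still holding it there by the knob, because it springs shut when let go. Leave the dimmer where you set it and do not disturb the loose things around and inside the box.

Things in the scene. Friction and masses are not known exactly. Their poses are not given: they have to be found in the camera images.
- light_box: Grey box fixed to the worktop, 270 x 130 x 78 mm (x, y, z), origin at the centre of its underside. Half x > 0: chamber under the lid, 70 mm high; half x < 0: control deck, top at 30 mm. Lid hinge along y at x = 138, z = 74.5 mm; knob over the deck. +x points to the robot's left, +y to the robot, within 13 degrees. A machine 0.25 m high stands at the far right: cross it with fingers above 0.35 m.
- lid (a joint): Lid angle: 0 = shut (flat), growing as the knob side rises; 0.785 = 45 degrees open; stop at 1.4. The lid, 136 x 132 x 7 mm and about 0.27 kg, falls and springs shut: about 2 to 3 N at the knob, square to the lid, hold it.
- lid_hinge (a point): Point on the hinge line, mid-width of the lid; turns with the lid. Opening is a turn about this point's y axis (which is the box's y axis). In the lid's own frame the knob centre is at x = -176 mm, z = +7 mm from it, y = 0, so that with the lid shut the lid runs along -x from the hinge.
- knob_center (a point): Centre of the lid's black ball knob, diameter 26 mm, 38 mm out from the lid's free edge on an 8 mm stem, 81.5 mm above the worktop (51.5 mm above the deck) when shut. Both sides along y are free: pinched along y from above, the ball can turn between the pads as the lid rises. Its axes are those of the lid.
- dimmer (a joint): Position of the dimmer grip on its track in m, 0 to 0.08, growing along the box's +y (roughly towards the robot). It stays where it is left (about 1.5 N friction).
- dimmer_grip (a point): Point to grip the dimmer slider: centre of the black block, 24 mm (x) x 20 mm (y) x 32 mm high, 54 mm above the worktop; the block's top is at 66 mm, and the deck beneath at 30 mm. It runs along the box's y at x = -95 mm. A white line across its top marks its middle.
- pointer_tip (a point): Tip of the little steel pointer clip, 15 x 12 mm, 3 mm high, fixed on the deck's outer edge beside the track; it points along the box's +x at the track. The dimmer is level with it when the grip's middle and this point have the same position along the box's y. Axes as the box's.
- fixture_block_a_mid (a point): White metal block, 25 x 40 x 21 mm, lying in the chamber; bystander, stays where it is; the point is its centre, half-way up
- marker_mid (a point): Marker pen, 12 x 130 x 15 mm, lying on the robot's side of the box; bystander, stays where it is; the point is its centre, half-way up
- vial_c_mid (a point): Small vial, 25 mm diameter, 50 mm high, standing beyond the hinge side; bystander, stays where it is; the point is its centre, half-way up
- thumb_nut_mid (a point): White thumb nut, 26 mm diameter, 17 mm high, near the deck's outer end; bystander, stays where it is; the point is its centre, half-way up
- brass_coupling_mid (a point): Brass coupling, 22 mm diameter, 25 mm high, near the deck's outer end; bystander, stays where it is; the point is its centre, half-way up
- hexkey_mid (a point): Black hex key, 26 x 77 x 4 mm, lying in front on the robot's side of the deck; bystander, stays where it is; the point is its centre, half-way up

How it is judged:
On the way, in this order (a step that is already met when the one before it is completed fails the run):
1. with the lid shut, the dimmer is level with the pointer (y of dimmer_grip in the frame of pointer_tip between -0.006 and 0.006 m and value of joint lid below 0.08 rad), for 0.3 s.
2. the lid is held near 45 degrees by its knob (value of joint lid between 0.66 and 0.91 rad and (contact force between the fingers and lid_c1 above 0.5 N or contact force between the fingers and lid_c2 above 0.5 N) and y of dimmer_grip in the frame of pointer_tip between -0.006 and 0.006 m), for 0.5 s.
At the end, for the whole second after the job is handed in: The gripper's fingers hold the knob (over 0.5 N on its ball lid_c1 or its stem lid_c2), the lid stands still at 45 degrees (0.66 to 0.91 rad, i.e. about 7 degrees either way), and the dimmer grip is level with the pointer tip within 6 mm (all of step 2 and velocity of joint lid between -0.05 and 0.05 rad/s); the arm keeps its last pose, push and grip.
It fails at once if a loose thing round or in the box is moved more than 30 mm (distance of any of fixture_block_a_mid, marker_mid, vial_c_mid, thumb_nut_mid, brass_coupling_mid, hexkey_mid from where it was at the start of the episode above 0.03 m).
It also fails if it takes over 48 s, if anything falls off the work surface, if the arm or the gripper's body presses on something with over 40 N, if the wrist force passes 120 N, or if a joint passes its speed limit or range.

## Working session

There is one attempt and no reset: what is moved stays moved. The work goes in short steps, Python scripts to look and compute and a tool call to move; the robot and the scene stay as the last step left them, time stands still between calls to the robot, and variables do not carry over. Pictures are saved under pics/ and viewed, at most 10 in all, crops included, and the job is handed in when it is done.

Besides the shell and the picture viewer there is one more tool, called after "Call:" as name(argument=value, ...), one argument or row to a line, values as JSON. play_rows: Moves the arm, as the interface text tells. Scaled input: -1 to 1 covers 0.2 m each way for a shift and 0.5 rad each way for a turn. Its arguments: {"type":"object","properties":{"deltas":{"type":"array","items":{"type":"array","items":{"type":"number","minimum":-1,"maximum":1}}},"jaw":{"type":"number"},"force":{"type":"number"}},"required":["deltas"]}

```bash
mkdir -p pics
cat > h.py <<'E'
import numpy as np, cv2
from station import state, cams, order, models
def ray(cam,uv):
    p=cams.camera_params(cam);K=np.array(p["intrinsics"]);D=np.array(p["D"]);T=np.array(p["cam_to_world"])
    u=cv2.undistortPoints(np.array(uv,float).reshape(-1,1,2),K,D).reshape(-1,2)
    d=np.c_[u,np.ones(len(u))]@T[:3,:3].T
    return T[:3,3],d
def at_z(cam,uv,z):
    o,d=ray(cam,uv); return o+d*((z-o[2])/d[:,2])[:,None]
def at_depth(cam,uv,dep):
    o,d=ray(cam,uv); return o+d*np.asarray(dep).reshape(-1,1)
def proj(cam,P):
    p=cams.camera_params(cam);T=np.linalg.inv(np.array(p["cam_to_world"]))
    r=cv2.projectPoints(np.array(P,float).reshape(-1,1,3),cv2.Rodrigues(T[:3,:3])[0],T[:3,3],np.array(p["intrinsics"]),np.array(p["D"]))[0]
    return r.reshape(-1,2)
E
python3 - <<'E'
from h import *
for c in ("scene","top"):
    im,d=cams.camera(c); cv2.imwrite(f"pics/{c}0.png",cv2.resize(im[:,:,::-1],(768,576)))
    np.savez(f"{c}0.npz",im=im,d=d)
    print(c,np.round(np.array(cams.camera_params(c)["cam_to_world"]),3).tolist())
    for n in ("light_box","knob_center","dimmer_grip","pointer_tip","thumb_nut_mid","brass_coupling_mid","hexkey_mid","marker_mid","vial_c_mid"):
        r=models.spot_in(n,c)[:2]
        print(n,[(np.round(q["uv"],1).tolist(),round(q["score"],2),np.round(at_depth(c,q["uv"],d[int(round(q["uv"][1])),int(round(q["uv"][0]))]),3).tolist()) for q in r])
print(state())
E
```

```text
scene [[-0.868, -0.308, 0.389, 0.048], [-0.496, 0.543, -0.677, 0.718], [-0.003, -0.781, -0.624, 0.718], [0.0, 0.0, 0.0, 1.0]]
light_box [([258.4, 206.0], 0.56, [[0.444, 0.051, 0.077]])]
knob_center [([247.1, 204.2], 0.71, [[0.468, 0.058, 0.077]])]
dimmer_grip [([299.2, 208.3], 0.63, [[0.405, -0.069, -0.001]]), ([280.1, 182.8], 0.62, [[0.458, -0.071, 0.052]])]
pointer_tip []
thumb_nut_mid []
brass_coupling_mid [([295.6, 176.3], 0.58, [[0.456, -0.149, 0.023]])]
hexkey_mid []
marker_mid [([286.9, 242.8], 0.49, [[0.374, 0.052, 0.004]])]
vial_c_mid []
top [[0.08, -0.967, 0.241, 0.258], [-0.997, -0.078, 0.019, 0.007], [-0.0, -0.242, -0.97, 0.96], [0.0, 0.0, 0.0, 1.0]]
light_box [([256.6, 194.9], 0.74, [[0.474, 0.016, 0.081]]), ([231.4, 192.4], 0.59, [[0.476, 0.072, 0.079]])]
knob_center [([231.8, 186.3], 0.62, [[0.49, 0.072, 0.078]]), ([235.7, 240.9], 0.38, [[0.379, 0.056, 0.007]])]
dimmer_grip []
pointer_tip [([233.4, 190.6], 0.32, [[0.482, 0.068, 0.074]])]
thumb_nut_mid [([329.7, 189.0], 0.67, [[0.518, -0.155, 0.019]])]
brass_coupling_mid [([328.5, 212.4], 0.4, [[0.459, -0.154, 0.026]])]
[... 338 characters left out ...]
 1.33868890e+00, -1.74092324e-01]), 'joint_velocities': array([-0.00143451,  0.00147493,  0.00112029, -0.00145016,  0.00155628,
       -0.00040362]), 'effort': array([ 1.41248984e-03, -4.29518116e+01, -3.26426876e+01, -1.03608925e-04,
        4.25204344e-04, -4.84977775e-06]), 'ee_pos': array([ 0.17950834, -0.62471121,  0.21947034]), 'tcp_rot': array([[ 9.61110156e-01,  2.76165292e-01, -2.45807853e-05],
       [ 2.76165292e-01, -9.61110155e-01,  3.29961376e-05],
       [-1.45124544e-05, -3.85012827e-05, -9.99999999e-01]]), 'force': array([-0.36243607,  0.51162827, -0.28143037]), 'torque': array([-0.00209664,  0.00575539,  0.00248456]), 'gripper_force': 0.0, 'finger_gap': 0.08531882041992743}
```

Run:
```python
from h import *
im=np.load("top0.npz")["im"]; cv2.imwrite("pics/topc.png",cv2.resize(im[140:270,190:350,::-1],(800,650))[:600])
im=np.load("scene0.npz")["im"]; cv2.imwrite("pics/scc.png",cv2.resize(im[120:280,190:350,::-1],(600,600)))
```

```text
(no output)
```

View pics/topc.png

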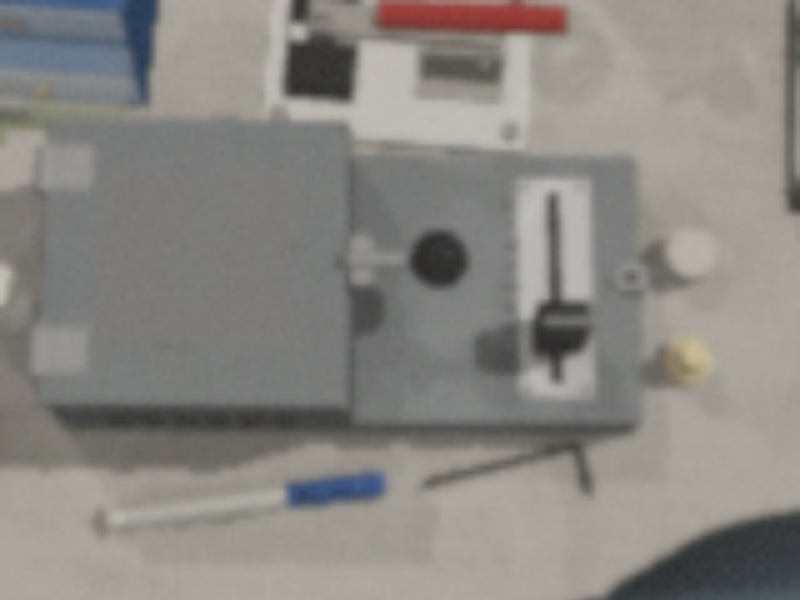

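View pics/scc.png

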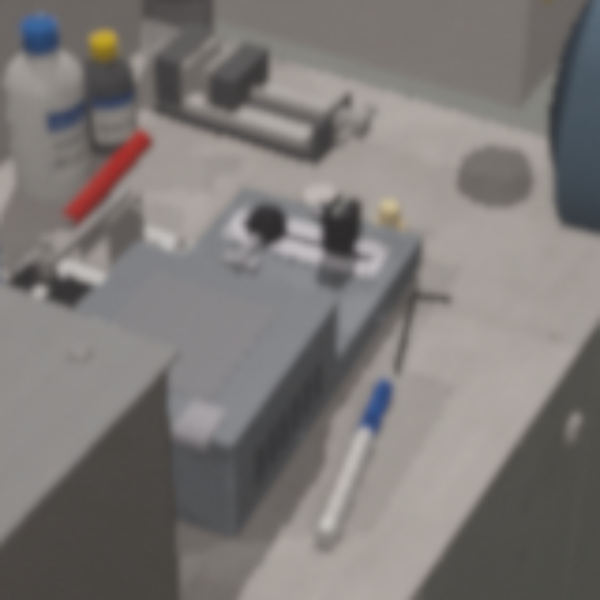

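View pics/top0.png

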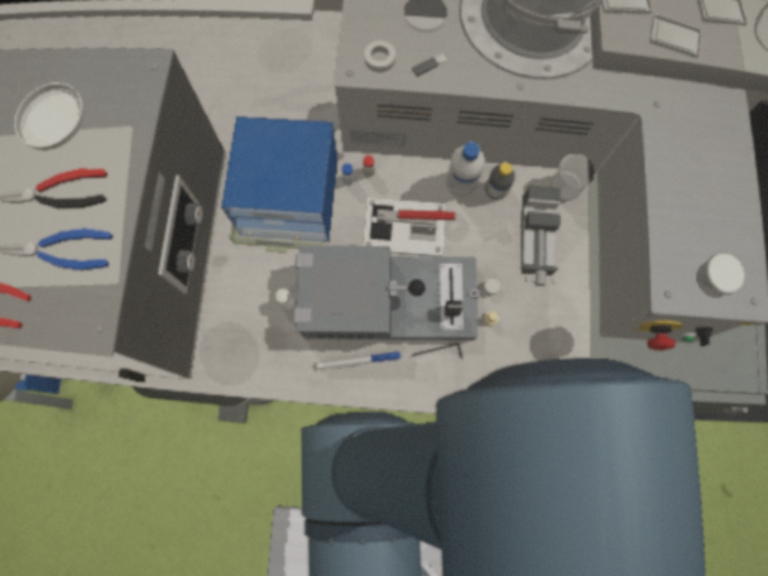

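The top crop shows the knob at about pixel (278,191), the dimmer grip at (303,204), its white line just above the grip's middle, and the pointer clip at (316,195) on the deck's outer edge. The thumb nut and brass coupling are just outside that edge. The scene crop agrees with this. Next I'll fit the box pose.

```bash
cat >> h.py <<'E'
def b2w(b,P):
    P=np.array(P,float).reshape(-1,3);c,s=np.cos(b[2]),np.sin(b[2])
    return np.c_[b[0]+c*P[:,0]-s*P[:,1],b[1]+s*P[:,0]+c*P[:,1],P[:,2]]
def w2b(b,P):
    P=np.array(P,float).reshape(-1,3)-[b[0],b[1],0];c,s=np.cos(b[2]),np.sin(b[2])
    return np.c_[c*P[:,0]+s*P[:,1],-s*P[:,0]+c*P[:,1],P[:,2]]
E
python3 - <<'E'
from h import *
from scipy.optimize import least_squares
M=np.array([[-135,65,30],[-135,-65,30],[2,66,78],[2,-66,78],[-38,0,81.5]])/1e3
px=np.array([[638,425],[635,157],[352,407],[350,122],[439,257]])/5+[190,140]
f=least_squares(lambda b:(proj("top",b2w(b,M))-px).ravel(),[.48,0,1.55],loss="soft_l1")
b=f.x;print(b,np.degrees(b[2]),np.round(f.fun.reshape(-1,2),1).tolist())
np.save("box.npy",b)
def px5(u,z): return np.round(w2b(b,at_z("top",np.array(u)/5+[190,140],z))*1e3,1).tolist()
print("line ends",px5([[542,323],[590,321]],.066),"clip",px5([[615,277],[630,277],[645,277]],.033))
print("track ends",px5([[553,193],[557,380]],.03))
print("nut,brass",px5([[690,255]],.017),px5([[688,360]],.025))
d=np.load("top0.npz")["d"]
for n,c in (("knob",(278,191)),("grip",(302,204)),("lid",(250,190)),("deck",(285,212))):
    print(n,np.round(at_depth("top",c,d[c[1],c[0]]),3))
im=np.load("top0.npz")["im"][160:230,255:340,::-1]
cv2.imwrite("pics/deck.png",cv2.resize(im,(765,595),0,interpolation=cv2.INTER_CUBIC)[:598]) # 9x / 8.5
E
```

```text
[0.48199208 0.00758688 1.64204343] 94.08215824449042 [[1.2, 0.3], [0.2, -0.4], [-0.9, 0.2], [-0.3, -0.7], [0.0, 0.5]]
line ends [[-84.7, 24.8, 66.0], [-106.2, 23.7, 66.0]] clip [[-122.8, -4.6, 33.0], [-129.9, -4.7, 33.0], [-136.9, -4.8, 33.0]]
track ends [[-95.1, -45.8, 30.0], [-95.2, 43.7, 30.0]]
nut,brass [[-161.4, -19.6, 17.0]] [[-157.2, 32.8, 25.0]]
knob [[ 0.484 -0.03   0.093]]
grip [[ 0.465 -0.086  0.069]]
lid [[0.485 0.031 0.078]]
deck [[ 0.451 -0.052  0.032]]
```

View pics/deck.png

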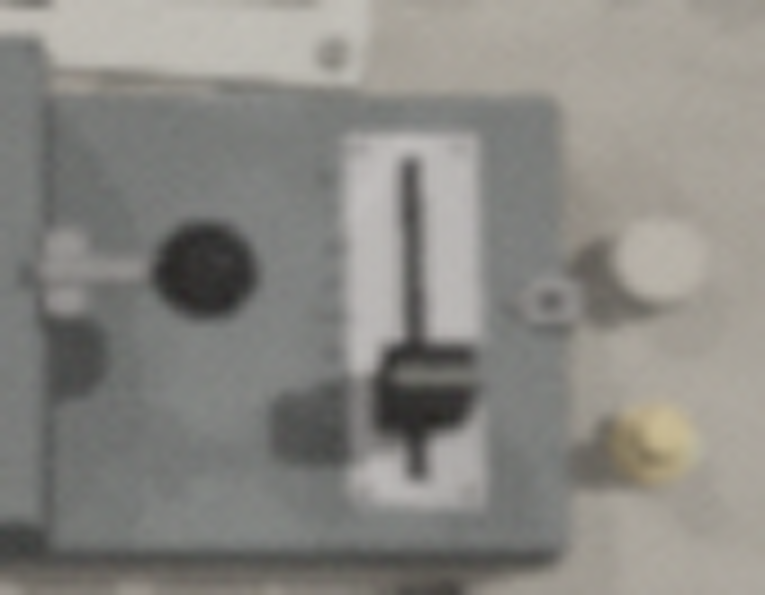

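The zoom shows the white line at about (303,203.6) full-frame and the clip at (313–319,195). That puts the grip near box y = +24 mm and the pointer near -4.7 mm. I'll rise first, then plan the traverse.

Call:
play_rows(
  deltas=[
    [0,0,-0.2,0,0,0],
    [0,0,-0.2,0,0,0],
    [0,0,-0.2,0,0,0],
    [0,0,-0.2,0,0,0],
    [0,0,-0.2,0,0,0],
    [0,0,0,0,0,0],
  ],
  jaw=0.3,
  force=40,
)

```text
time: 1.6
ee_pos: [0.1797, -0.6264, 0.4279]
tcp_rot: [[0.961, 0.276, 0.001], [0.276, -0.961, -0.013], [-0.002, 0.013, -1.0]]
force: [0.1, -0.3, 0.6]
finger_gap: 0.0555
gripper_force: 0.0
```

```bash
cat >> h.py <<'E'
from scipy.spatial.transform import Rotation as R, Slerp
def Rbox(b):  # tool down, tool y = -box y
    c,s=np.cos(b[2]),np.sin(b[2]); y=np.array([s,-c,0]); z=np.array([0,0,-1.]); return np.c_[np.cross(y,z),y,z]
def plan(wps,n,Rt=None,start=None):
    """wps: list of world positions; n rows for each; prints rows"""
    st=state(); p=np.array(st["ee_pos"]) if start is None else start; R0=np.array(st["tcp_rot"]); Rt=R0 if Rt is None else Rt
    N=sum(n); sl=Slerp([0,N],R.from_matrix([R0,Rt])); k=0; cur=R0; out=[]
    for w,m in zip(wps,n):
        a=p.copy()
        for i in range(m):
            k+=1; q=a+(np.array(w)-a)*(i+1)/m; nx=sl(k).as_matrix()
            r=np.r_[cur.T@(q-p)/.2,R.from_matrix(cur.T@nx).as_rotvec()/.5].round(3)
            out.append(r.tolist()); p=p+cur@r[:3]*.2; cur=cur@R.from_rotvec(r[3:]*.5).as_matrix()
    print("\n".join(map(str,out))); print("end",p.round(4))
E
python3 - <<'E'
from h import *
b=np.load("box.npy"); print(state()["ee_pos"],state()["finger_gap"])
t=b2w(b,[-.095,.024,.056])[0]; print(t, b2w(b,[-.038,0,.0815])[0])
plan([[t[0],t[1],.41]],[16],Rbox(b))
E
```

```text
[ 0.17974497 -0.62640291  0.4279025 ] 0.05552436609821244
[ 0.46481572 -0.08888059  0.056     ] [ 0.48469718 -0.03031671  0.0815    ]
[0.132, -0.137, 0.004, 0.001, 0.001, -0.17]
[0.143, -0.125, 0.003, 0.001, 0.002, -0.171]
[0.154, -0.113, 0.004, 0.001, 0.001, -0.17]
[0.162, -0.099, 0.004, 0.002, 0.001, -0.17]
[0.17, -0.085, 0.004, 0.001, 0.002, -0.17]
[0.177, -0.07, 0.005, 0.001, 0.001, -0.171]
[0.182, -0.055, 0.004, 0.001, 0.001, -0.17]
[0.186, -0.039, 0.005, 0.001, 0.002, -0.17]
[0.189, -0.023, 0.005, 0.001, 0.001, -0.17]
[0.19, -0.007, 0.004, 0.002, 0.002, -0.171]
[0.19, 0.009, 0.006, 0.001, 0.001, -0.17]
[0.188, 0.025, 0.005, 0.001, 0.001, -0.17]
[0.186, 0.041, 0.005, 0.001, 0.001, -0.17]
[0.181, 0.057, 0.005, 0.001, 0.002, -0.171]
[0.176, 0.072, 0.006, 0.001, 0.001, -0.17]
[0.169, 0.087, 0.005, 0.002, 0.002, -0.17]
end [ 0.4648 -0.0889  0.4101]
```

Call:
play_rows(
  deltas=[
    [0.132,-0.137,0,0,0,-0.17],
    [0.143,-0.125,0,0,0,-0.17],
    [0.154,-0.113,0,0,0,-0.17],
    [0.162,-0.099,0,0,0,-0.17],
    [0.17,-0.085,0,0,0,-0.17],
    [0.177,-0.07,0,0,0,-0.17],
    [0.182,-0.055,0,0,0,-0.17],
    [0.186,-0.039,0,0,0,-0.17],
  ],
)

```text
time: 2.4
ee_pos: [0.3226, -0.3544, 0.4189]
tcp_rot: [[0.571, 0.821, -0.0], [0.821, -0.571, 0.0], [0.0, -0.0, -1.0]]
force: [1.0, -0.5, 0.7]
finger_gap: 0.0556
gripper_force: 0.0
```

Call:
play_rows(
  deltas=[
    [0.189,-0.023,0,0,0,-0.17],
    [0.19,-0.007,0,0,0,-0.17],
    [0.19,0.009,0,0,0,-0.17],
    [0.188,0.025,0,0,0,-0.17],
    [0.186,0.041,0,0,0,-0.17],
    [0.181,0.057,0,0,0,-0.17],
    [0.176,0.072,0,0,0,-0.17],
    [0.169,0.087,0,0,0,-0.17],
  ],
)

```text
time: 3.2
ee_pos: [0.4655, -0.0859, 0.419]
tcp_rot: [[-0.072, 0.997, -0.0], [0.997, 0.072, 0.0], [0.0, -0.0, -1.0]]
force: [1.0, -0.4, -0.9]
finger_gap: 0.0557
gripper_force: 0.0
```

Call:
play_rows(
  deltas=[
    [0,0,0,0,0,0],
    [0,0,0,0,0,0],
  ],
)

```text
time: 3.4
ee_pos: [0.4652, -0.0869, 0.4189]
tcp_rot: [[-0.07, 0.998, -0.001], [0.998, 0.07, 0.0], [0.0, -0.001, -1.0]]
force: [0.1, 0.3, -0.5]
finger_gap: 0.0553
gripper_force: 0.0
```

Run:
```python
from h import *
b=np.load("box.npy"); s=state();print(s["ee_pos"],s["tcp_rot"].round(3).tolist(),s["qpos"].round(2),w2b(b,s["ee_pos"]))
t=b2w(b,[-.095,.024,.056])[0]
plan([[t[0],t[1],.09],t],[8,3],Rbox(b))
im,d=cams.camera("scene");cv2.imwrite("pics/s1.png",cv2.resize(im[100:340,130:450,::-1],(800,600)))
```

```text
[ 0.46517556 -0.08688292  0.41891046] [[-0.07, 0.998, -0.001], [0.998, 0.07, 0.0], [0.0, -0.001, -1.0]] [-0.42 -0.27  1.71 -0.    1.7  -0.5 ] [[-0.09303302  0.02349886  0.41891046]]
[-0.001, -0.0, 0.206, -0.0, -0.0, -0.0]
[-0.001, -0.0, 0.205, -0.0, -0.0, -0.0]
[-0.002, -0.0, 0.206, -0.001, -0.0, -0.001]
[-0.001, -0.001, 0.205, 0.0, -0.0, 0.0]
[-0.001, 0.0, 0.206, 0.0, -0.0, 0.0]
[-0.001, -0.0, 0.205, -0.0, -0.0, -0.0]
[-0.002, -0.0, 0.206, -0.0, -0.0, -0.0]
[-0.001, -0.0, 0.206, -0.0, -0.0, -0.0]
[0.0, -0.0, 0.057, -0.001, -0.0, -0.001]
[0.0, -0.0, 0.056, 0.0, -0.0, 0.0]
[0.0, -0.0, 0.057, 0.0, -0.0, 0.0]
end [ 0.4649 -0.0889  0.0559]
```

Call:
play_rows(
  deltas=[
    [-0.002,0,0.2,0,0,0],
    [-0.002,0,0.2,0,0,0],
    [-0.001,0,0.2,0,0,0],
    [-0.001,0,0.2,0,0,0],
    [-0.001,0,0.2,0,0,0],
    [-0.001,0,0.2,0,0,0],
    [-0.001,0,0.2,0,0,0],
    [-0.001,0,0.2,0,0,0],
  ],
)

```text
time: 4.25
ee_pos: [0.4648, -0.0908, 0.0981]
tcp_rot: [[-0.066, 0.998, 0.001], [0.998, 0.066, -0.0], [-0.001, 0.001, -1.0]]
force: [0.4, 0.9, -0.3]
finger_gap: 0.0558
gripper_force: 0.0
```

Call:
play_rows(
  deltas=[
    [0,0,0,0,0,0],
    [0,0,0,0,0,0],
  ],
)

```text
time: 4.45
ee_pos: [0.4651, -0.0903, 0.0999]
tcp_rot: [[-0.067, 0.998, -0.001], [0.998, 0.067, 0.0], [0.0, -0.001, -1.0]]
force: [0.3, 0.7, 0.6]
finger_gap: 0.0552
gripper_force: 0.0
```

Run:
```python
from h import *
b=np.load("box.npy"); s=state();print(w2b(b,s["ee_pos"]),s["finger_gap"],s["force"])
im,d=cams.camera("scene");cv2.imwrite("pics/s2.png",cv2.resize(im[110:230,220:380,::-1],(800,600)))
```

```text
[[-0.096455    0.02379565  0.09993291]] 0.055167336163508114 [0.31595509 0.65571499 0.62550411]
```

View pics/s2.png

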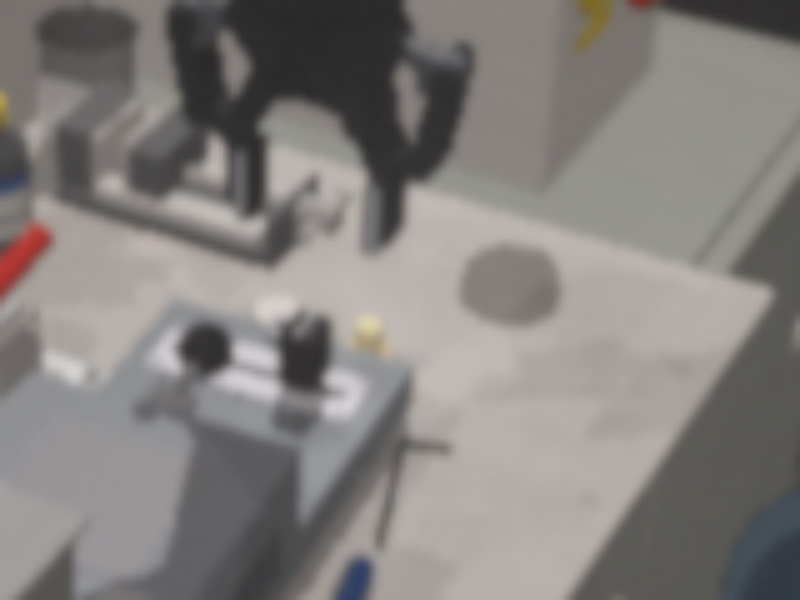

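The gripper looks higher over the grip than I expected, so I'll project the TCP into the picture and compare.

Run:
```python
from h import *
b=np.load("box.npy"); s=state();p=s["ee_pos"]
f=lambda q:((proj("scene",q)-[220,110])*5).round(0).tolist()
print("tcp",f(p),"tip",f(p-[0,0,.019]),"tips",f([p-[0,0,.019]+s["tcp_rot"][:,1]*k*s["finger_gap"]/2 for k in(-1,1)]))
print("grip top",f(b2w(b,[-.095,.024,.066])),"knob",f(b2w(b,[-.038,0,.0815])),"deck corners",f(b2w(b,[[-.135,.065,.03],[-.135,-.065,.03]])))
pt=cams.camera("top"); im,d=pt;cv2.imwrite("pics/t2.png",cv2.resize(im[120:270,200:400,::-1],(800,600)))
f=lambda q:((proj("top",q)-[200,120])*4).round(0).tolist()
print("top: tips",f([p-[0,0,.019]+s["tcp_rot"][:,1]*k*s["finger_gap"]/2 for k in(-1,1)]))
im,d=cams.camera("scene")
for uv in ((269,148),(295,155)):
    z=d[uv[1]-2:uv[1]+3,uv[0]-2:uv[0]+3]; print(np.round(at_depth("scene",uv,np.min(z[z>0])),3))
```

```text
tcp [[306.0, 250.0]] tip [[306.0, 284.0]] tips [[361.0, 300.0], [251.0, 270.0]]
grip top [[306.0, 316.0]] knob [[205.0, 342.0]] deck corners [[417.0, 355.0], [174.0, 288.0]]
top: tips [[420.0, 378.0], [418.0, 279.0]]
[[ 0.491 -0.076  0.134]]
[[ 0.427 -0.079  0.134]]
```

View pics/t2.png

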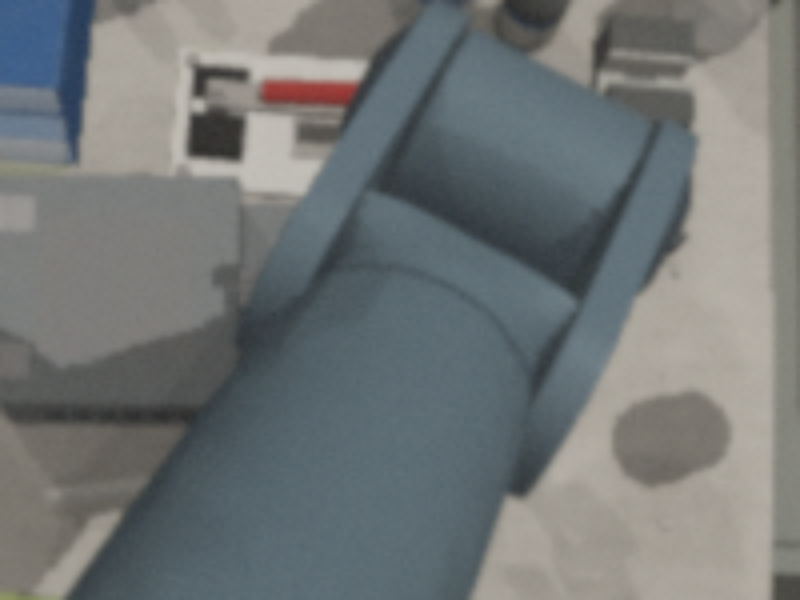

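The top view only shows the arm over the deck, which tells me nothing here. In the scene view the fingertips sit about 30 mm higher than the reported TCP implies, so I'll measure them from the depth cloud.

Run:
```python
from h import *
b=np.load("box.npy"); s=state();p=s["ee_pos"]; print(s["time"],p,s["qpos"].round(4))
im,d=cams.camera("scene")
v,u=np.mgrid[100:240,200:400]; u=u.ravel();v=v.ravel(); P=at_depth("scene",np.c_[u,v],d[v,u])
ok=(d[v,u]>0)&(np.linalg.norm(P[:,:2]-p[:2],axis=1)<.07)&(P[:,2]>.085)
Q=w2b(b,P[ok])*1e3
for lo in range(85,230,10):
    m=(Q[:,2]>=lo)&(Q[:,2]<lo+10)
    if m.sum(): print(lo,m.sum(),Q[m][:,:2].min(0).round(),Q[m][:,:2].max(0).round())
m=(Q[:,2]<150); print("left/right lowest z", [np.sort(Q[m&sel][:,2])[:4].round() for sel in (Q[:,1]>24,Q[:,1]<=24)])
```

```text
4.6 [ 0.46713776 -0.09067354  0.10228403] [-0.4306 -0.0252  2.0834 -0.      1.0783 -0.4989]
85 27 [-41.  -7.] [-29.  14.]
115 24 [-107.  -11.] [-84.  60.]
125 62 [-107.  -19.] [-83.  64.]
135 66 [-108.  -18.] [-82.  65.]
145 69 [-107.  -18.] [-83.  65.]
155 68 [-106.  -30.] [-82.  77.]
165 163 [-110.  -36.] [-80.  83.]
175 148 [-113.  -38.] [-77.  85.]
185 191 [-114.  -39.] [-77.  87.]
195 174 [-106.  -42.] [-76.  89.]
205 213 [-106.  -44.] [-75.  91.]
215 344 [-111.  -45.] [-74.  91.]
225 108 [-102.  -16.] [-82.  66.]
left/right lowest z [array([117., 119., 121., 122.]), array([86., 86., 87., 87.])]
```

The cloud shows the real fingertips at z ≈ 0.118 with x and y correct, although the state puts the TCP at 0.100. I'll go by what the camera measures and descend in stages, watching the force.

Call:
play_rows(
  deltas=[
    [0,0,0.05,0,0,0],
    [0,0,0.05,0,0,0],
    [0,0,0.05,0,0,0],
    [0,0,0.05,0,0,0],
    [0,0,0,0,0,0],
    [0,0,0,0,0,0],
  ],
)

```text
time: 5.25
ee_pos: [0.4651, -0.0893, 0.059]
tcp_rot: [[-0.069, 0.998, -0.001], [0.998, 0.069, 0.0], [0.001, -0.001, -1.0]]
force: [0.5, -0.7, -0.8]
finger_gap: 0.0555
gripper_force: 0.0
```

```bash
cat >> h.py <<'E'
def cloud(b,lo,r=.07):
    s=state();p=s["ee_pos"];im,d=cams.camera("scene")
    v,u=np.mgrid[60:260,180:420]; u=u.ravel();v=v.ravel(); P=at_depth("scene",np.c_[u,v],d[v,u])
    ok=(d[v,u]>0)&(np.linalg.norm(P[:,:2]-p[:2],axis=1)<r)&(P[:,2]>lo)
    return w2b(b,P[ok])*1e3,im,s
E
python3 - <<'E'
from h import *
b=np.load("box.npy");Q,im,s=cloud(b,.05); print(w2b(b,s["ee_pos"]),s["force"],s["finger_gap"])
for nm,m in (("near",Q[:,1]>38),("far",(Q[:,1]<10)&(Q[:,0]<-75))):
    print(nm,np.sort(Q[m][:,2])[:5].round(),Q[m][:,:2].min(0).round(),Q[m][:,:2].max(0).round())
cv2.imwrite("pics/s3.png",cv2.resize(im[110:230,220:380,::-1],(800,600)))
E
```

```text
[[-0.09543138  0.0237896   0.05899045]] [ 0.48979342 -0.74276478 -0.82076339] 0.055496020031301954
near [74. 75. 75. 76. 76.] [-126.   38.] [-31.  93.]
far [74. 74. 74. 75. 75.] [-107.  -43.] [-75.  10.]
```

View pics/s3.png

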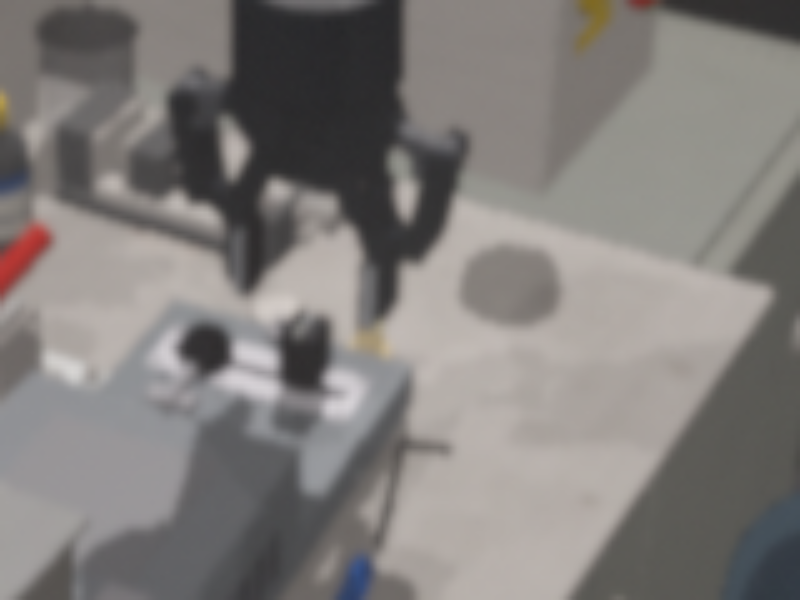

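The tips are now at z ≈ 0.075 and straddle the grip block, at (245,290) and (380,320) in the crop with the block at (305,340) between them. I'll go down another 26 mm and close.

Call:
play_rows(
  deltas=[
    [0,0,0.045,0,0,0],
    [0,0,0.045,0,0,0],
    [0,0,0.04,0,0,0],
    [0,0,0,0,0,0],
  ],
)

```text
time: 5.7
ee_pos: [0.4641, -0.0889, 0.0318]
tcp_rot: [[-0.069, 0.998, -0.003], [0.998, 0.069, 0.001], [0.002, -0.003, -1.0]]
force: [-0.2, -0.4, -0.3]
finger_gap: 0.0555
gripper_force: 0.0
```

Call:
play_rows(
  deltas=[
    [0,0,0,0,0,0],
    [0,0,0,0,0,0],
    [0,0,0,0,0,0],
    [0,0,0,0,0,0],
    [0,0,0,0,0,0],
    [0,0,0,0,0,0],
  ],
  jaw=-1,
  force=20,
)

```text
time: 6.3
ee_pos: [0.4657, -0.0896, 0.0339]
tcp_rot: [[-0.069, 0.998, 0.001], [0.998, 0.069, -0.0], [-0.0, 0.001, -1.0]]
force: [0.0, 0.2, 3.6]
finger_gap: 0.0196
gripper_force: 24.5
```

Run:
```python
from h import *
b=np.load("box.npy");Q,im,s=cloud(b,.032); print(w2b(b,s["ee_pos"]),s["force"],s["finger_gap"],s["gripper_force"])
print(np.degrees(np.arctan2(s["tcp_rot"][1,1],s["tcp_rot"][0,1])))
```

```text
[[-0.09578672  0.02315571  0.03390548]] [0.02851235 0.16647684 3.59059684] 0.019596198355193665 24.50350284576416
3.9554673219695813
```

The block is gripped: the 19.6 mm opening matches its 20 mm. I'll slide it 28.5 mm along tool +y, which is box -y.

Call:
play_rows(
  deltas=[
    [0,0.03,0,0,0,0],
    [0,0.03,0,0,0,0],
    [0,0.03,0,0,0,0],
    [0,0.03,0,0,0,0],
    [0,0.0225,0,0,0,0],
    [0,0,0,0,0,0],
    [0,0,0,0,0,0],
    [0,0,0,0,0,0],
  ],
)

```text
time: 7.15
ee_pos: [0.4944, -0.0876, 0.0339]
tcp_rot: [[-0.069, 0.998, 0.001], [0.998, 0.069, -0.0], [-0.0, 0.001, -1.0]]
force: [0.9, 1.9, 4.8]
finger_gap: 0.0195
gripper_force: 24.9
```

Run:
```python
from h import *
b=np.load("box.npy")
for i in range(3):
    im,_=cams.camera("scene");s=state(); print(w2b(b,s["ee_pos"]).round(4),s["force"].round(1),s["finger_gap"],s["gripper_force"])
```

```text
[[-0.0958 -0.0055  0.0339]] [0.7 1.9 5.5] 0.019523787082297836 24.93106573820114
[[-0.0958 -0.0055  0.0339]] [1.2 2.1 5. ] 0.019605199696243043 24.92596060037613
[[-0.0958 -0.0054  0.0339]] [1.6 1.7 4.9] 0.019483831635900978 24.924424588680267
```

Call:
play_rows(
  deltas=[
    [0,0,0,0,0,0],
    [0,0,0,0,0,0],
    [0,0,0,0,0,0],
    [0,0,0,0,0,0],
    [0,0,0,0,0,0],
  ],
  jaw=0.3,
)

```text
time: 7.8
ee_pos: [0.4935, -0.0875, 0.0333]
tcp_rot: [[-0.069, 0.998, -0.001], [0.998, 0.069, 0.0], [0.0, -0.001, -1.0]]
force: [-0.2, -0.3, 0.0]
finger_gap: 0.056
gripper_force: 0.0
```

Call:
play_rows(
  deltas=[
    [0,0,-0.1,0,0,0],
    [0,0,-0.2,0,0,0],
    [0,0,-0.24,0,0,0],
    [0,0,-0.24,0,0,0],
    [0,0,-0.24,0,0,0],
    [0,0,-0.24,0,0,0],
    [0,0,-0.24,0,0,0],
    [0,0,-0.24,0,0,0],
  ],
)

```text
time: 8.6
ee_pos: [0.4933, -0.0873, 0.3835]
tcp_rot: [[-0.069, 0.998, 0.0], [0.998, 0.069, -0.0], [-0.0, 0.0, -1.0]]
force: [0.7, -0.9, -0.0]
finger_gap: 0.0555
gripper_force: 0.0
```

Call:
play_rows(
  deltas=[
    [-0.2,0,-0.1,0,0,0],
    [-0.2,0,0,0,0,0],
    [-0.2,0,0,0,0,0],
    [-0.2,0,0,0,0,0],
    [-0.2,0,0,0,0,0],
    [-0.2,0,0,0,0,0],
    [-0.2,0,0,0,0,0],
  ],
)

```text
time: 9.3
ee_pos: [0.5128, -0.3685, 0.4012]
tcp_rot: [[-0.069, 0.998, -0.0], [0.998, 0.069, 0.0], [0.0, -0.0, -1.0]]
force: [0.9, 0.7, 0.2]
finger_gap: 0.0555
gripper_force: 0.0
```

Run:
```python
from h import *
s=state();print(s["ee_pos"],s["tcp_rot"].round(3).tolist(),s["qpos"].round(2))
im,d=cams.camera("top");np.savez("top1.npz",im=im,d=d)
cv2.imwrite("pics/t3.png",cv2.resize(im[160:230,255:340,::-1],(765,595),0,interpolation=cv2.INTER_CUBIC))
```

```text
[ 0.51283711 -0.36847703  0.40117993] [[-0.069, 0.998, -0.0], [0.998, 0.069, 0.0], [0.0, -0.0, -1.0]] [-0.8   0.12  1.38 -0.    1.65 -0.87]
```

View pics/t3.png

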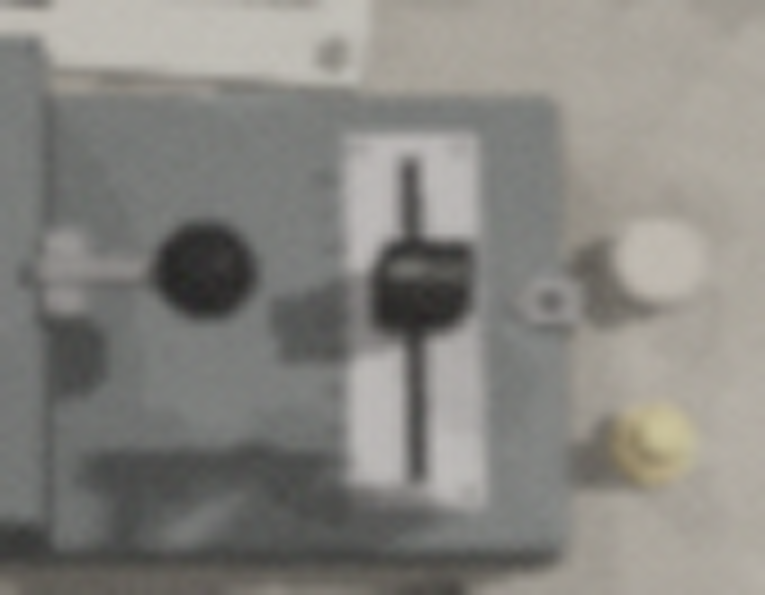

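The white line is now at zoom (390–465,268), and the clip's tip is at (520,300) with its hole at (549,300). The two sit at different heights, so I'll convert both to box coordinates.

Run:
```python
from h import *
b=np.load("box.npy")
g=lambda u,z: (w2b(b,at_z("top",(np.array(u)+.5)/[9,8.5]-.5+[255,160],z))*1e3).round(1).tolist()
print("line",g([[390,268],[428,268],[465,268]],.066),"clip",g([[520,300],[549,300]],.033),"deck edges",g([[555,97],[560,550]],.03))
k=(g([[205,269]],.0815));print("knob",k)
im0=np.load("top0.npz")["im"].astype(float).mean(2);im1=np.load("top1.npz")["im"].astype(float).mean(2)
# shift of grip's line: bright row inside block, subpixel
for im in(im0,im1):
    c=im[186:212,300:306].mean(1);print(c.round().astype(int))
c=im1[190:201,313:320];print(c.round().astype(int))
t=b2w(b,[-.038,0,.0815])[0];print("tcp over knob",t);s=state();print(s["ee_pos"])
plan([[t[0],t[1],.40],[t[0],t[1],.14]],[9,7],Rbox(b))
```

```text
line [[-84.1, -6.2, 66.0], [-93.6, -6.3, 66.0], [-102.9, -6.4, 66.0]] clip [[-121.3, -5.9, 33.0], [-128.9, -6.0, 33.0]] deck edges [[-132.6, -65.0, 30.0], [-130.3, 62.7, 30.0]]
knob [[-37.0, -1.5, 81.5]]
[149 149 150 150 151 150 150 149 146 144 144 144 143 132  93  62  71  97
 108  76  53  51  47  49  73 104]
[146 137  90  60  72  92  85  62  52  49  48  49  70 102 127 135 137 138
 137 139 137 136 137 139 141 144]
[[128 125 126 127 128 120 102]
 [128 126 131 129 121 108  96]
 [128 134 138 134 130 115 102]
 [132 143 146 143 143 135 122]
 [137 137 124 120 135 142 127]
 [137 133 112 106 125 140 130]
 [134 140 124 118 135 144 129]
 [127 139 137 133 135 141 135]
 [122 117 111 111 113 122 139]
 [126 125 121 120 117 125 145]
 [131 131 130 129 128 139 147]]
tcp over knob [ 0.48469718 -0.03031671  0.0815    ]
[ 0.51199146 -0.37370063  0.39954346]
[0.191, -0.003, -0.001, -0.0, 0.0, -0.001]
[0.192, -0.003, -0.0, -0.001, 0.0, -0.001]
[0.191, -0.002, -0.001, 0.0, 0.001, -0.001]
[0.191, -0.003, -0.0, -0.0, -0.0, -0.001]
[0.192, -0.003, -0.0, -0.0, -0.0, -0.0]
[0.191, -0.002, -0.001, -0.001, 0.0, -0.001]
[0.191, -0.003, -0.0, 0.0, 0.0, -0.001]
[0.192, -0.002, -0.001, -0.0, 0.0, -0.001]
[0.191, -0.002, -0.0, -0.0, 0.001, -0.001]
[0.0, 0.0, 0.186, -0.001, -0.0, -0.001]
[0.0, 0.0, 0.185, 0.0, 0.0, -0.001]
[0.0, 0.0, 0.186, -0.0, 0.0, -0.001]
[0.0, 0.0, 0.186, -0.0, 0.0, -0.001]
[0.001, 0.0, 0.185, -0.001, 0.001, -0.001]
[-0.0, 0.0, 0.186, 0.0, -0.0, -0.0]
[-0.0, 0.0, 0.186, -0.0, -0.0, -0.001]
end [ 0.4846 -0.0302  0.14  ]
```

The line is at y = -6.3 and the clip at -5.9, so the dimmer is level. Next I'll move over the knob.

Call:
play_rows(
  deltas=[
    [0.191,-0.003,0,0,0,0],
    [0.191,-0.003,0,0,0,0],
    [0.191,-0.003,0,0,0,0],
    [0.191,-0.003,0,0,0,0],
    [0.191,-0.003,0,0,0,0],
    [0.191,-0.002,0,0,0,0],
    [0.191,-0.002,0,0,0,0],
    [0.191,-0.002,0,0,0,0],
  ],
)

```text
time: 10.15
ee_pos: [0.4873, -0.0607, 0.4013]
tcp_rot: [[-0.069, 0.998, -0.0], [0.998, 0.069, 0.0], [0.0, -0.0, -1.0]]
force: [0.6, 0.5, -0.8]
finger_gap: 0.0554
gripper_force: 0.0
```

Call:
play_rows(
  deltas=[
    [0.191,-0.002,0,0,0,0],
    [0,0,0.185,0,0,0],
    [0,0,0.185,0,0,0],
    [0,0,0.185,0,0,0],
    [0,0,0.185,0,0,0],
    [0,0,0.185,0,0,0],
    [0,0,0.185,0,0,0],
    [0,0,0.185,0,0,0],
  ],
)

```text
time: 10.95
ee_pos: [0.4845, -0.0241, 0.1411]
tcp_rot: [[-0.069, 0.998, 0.0], [0.998, 0.069, -0.0], [-0.0, 0.0, -1.0]]
force: [1.2, -0.1, 0.1]
finger_gap: 0.0557
gripper_force: 0.0
```

Call:
play_rows(
  deltas=[
    [0,0,0,0,0,0],
    [0,0,0,0,0,0],
  ],
)

```text
time: 11.15
ee_pos: [0.4848, -0.0241, 0.1429]
tcp_rot: [[-0.069, 0.998, -0.001], [0.998, 0.069, 0.0], [0.0, -0.001, -1.0]]
force: [-0.1, -0.4, 1.2]
finger_gap: 0.0554
gripper_force: 0.0
```

Run:
```python
from h import *
b=np.load("box.npy");Q,im,s=cloud(b,.1); print(w2b(b,s["ee_pos"]),s["force"],s["finger_gap"],s["tcp_rot"].round(3).tolist())
Q=Q[Q[:,2]<180]
for nm,m in (("near",Q[:,1]>10),("far",(Q[:,1]<-10))):
    q=Q[m];print(nm,np.sort(q[:,2])[:5].round()); q=q[q[:,2]<q[:,2].min()+20];print(q.min(0).round(),q.max(0).round())
t=b2w(b,[-.038,-.0005,.049])[0]; plan([t],[4],Rbox(b))
```

```text
[[-0.03184524 -0.00050621  0.14289111]] [-0.11838358 -0.39726752  1.1988904 ] 0.05535682008052162 [[-0.069, 0.998, -0.001], [0.998, 0.069, 0.0], [0.0, -0.001, -1.0]]
near [159. 161. 161. 161. 161.]
[-40.  29. 159.] [-18.  42. 179.]
far [159. 160. 160. 161. 161.]
[-44. -42. 159.] [-18. -26. 179.]
[-0.007, -0.002, 0.119, 0.001, 0.0, -0.001]
[-0.007, -0.001, 0.119, 0.001, 0.001, -0.001]
[-0.007, -0.002, 0.12, 0.002, 0.0, -0.001]
[-0.007, -0.001, 0.119, 0.001, 0.001, -0.001]
end [ 0.4852 -0.0302  0.049 ]
```

Call:
play_rows(
  deltas=[
    [-0.03,0,0,0,0,0],
    [0,0,0.12,0,0,0],
    [0,0,0.12,0,0,0],
    [0,0,0.12,0,0,0],
    [0,0,0.11,0,0,0],
    [0,0,0,0,0,0],
  ],
)

```text
time: 11.8
ee_pos: [0.4842, -0.0302, 0.0475]
tcp_rot: [[-0.069, 0.998, -0.003], [0.998, 0.069, 0.001], [0.001, -0.003, -1.0]]
force: [-0.2, -0.5, -0.2]
finger_gap: 0.0552
gripper_force: 0.0
```

Call:
play_rows(
  deltas=[
    [0,0,0,0,0,0],
    [0,0,0,0,0,0],
    [0,0,0,0,0,0],
    [0,0,0,0,0,0],
    [0,0,0,0,0,0],
    [0,0,0,0,0,0],
  ],
  jaw=-1,
  force=45,
)

```text
time: 12.4
ee_pos: [0.4859, -0.0308, 0.0495]
tcp_rot: [[-0.069, 0.998, 0.002], [0.998, 0.069, -0.001], [-0.002, 0.001, -1.0]]
force: [-2.9, -4.9, 6.7]
finger_gap: 0.0235
gripper_force: 44.0
```

Run:
```python
from h import *
b=np.load("box.npy");s=state(); print(w2b(b,s["ee_pos"]),s["force"],s["finger_gap"],s["gripper_force"])
im,d=cams.camera("scene"); cv2.imwrite("pics/s4.png",cv2.resize(im[110:230,200:360,::-1],(800,600)))
th=np.arange(0,.786,.7854/16)
P=np.c_[.138-.176*np.cos(th)+.007*np.sin(th),0*th,.0745+.176*np.sin(th)+.007*np.cos(th)]
dx=np.diff(P[:,0]);dz=np.diff(P[:,2]);print((dx/.2).round(3).tolist(),(-dz/.2).round(3).tolist(),P[-1])
```

```text
[[-0.03861133 -0.00118849  0.04950531]] [-2.92288754 -4.89334911  6.73112918] 0.02345814103120353 43.98140072822571
[0.003, 0.005, 0.007, 0.009, 0.011, 0.013, 0.015, 0.017, 0.019, 0.021, 0.023, 0.025, 0.026, 0.028, 0.03, 0.031] [-0.043, -0.043, -0.043, -0.042, -0.042, -0.041, -0.04, -0.04, -0.039, -0.038, -0.037, -0.036, -0.034, -0.033, -0.032, -0.03] [0.01849919 0.         0.20390076]
```

View pics/s4.png

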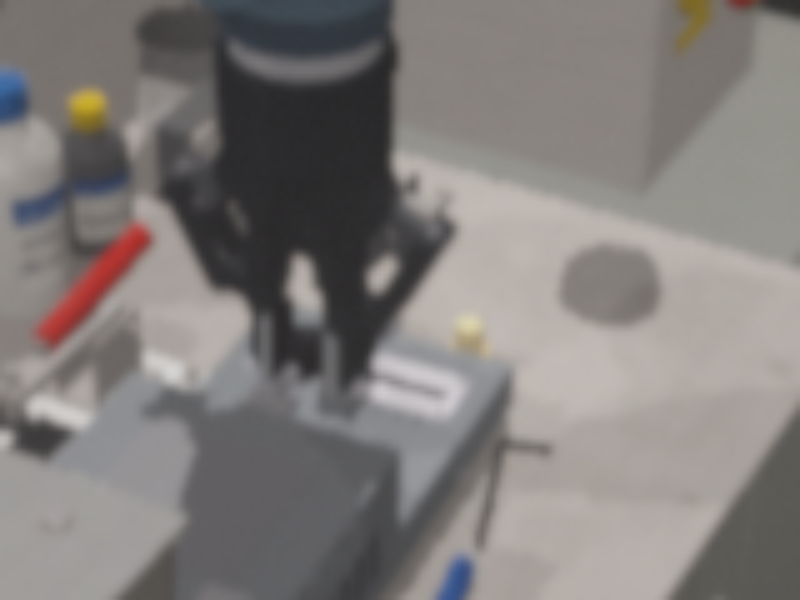

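The pads flank the ball at crop (300,360), but the 23.5 mm gap is less than 26 mm and the tool is pushed upward. That means they are gripping above the ball's middle. I'll check finger x and tip height, then regrip lower.

Call:
play_rows(
  deltas=[
    [0,0,0,0,0,0],
    [0,0,0,0,0,0],
    [0,0,0,0,0,0],
    [0,0,0.02,0,0,0],
    [0,0,0.025,0,0,0],
    [0,0,0,0,0,0],
  ],
  jaw=0.1,
)

```text
time: 13.05
ee_pos: [0.4844, -0.0298, 0.0384]
tcp_rot: [[-0.069, 0.998, -0.002], [0.998, 0.069, 0.001], [0.001, -0.002, -1.0]]
force: [0.1, 0.4, -0.1]
finger_gap: 0.047
gripper_force: 0.0
```

Run:
```python
from h import *
b=np.load("box.npy");Q,im,s=cloud(b,.034); print(w2b(b,s["ee_pos"]),s["force"],s["finger_gap"])
Q=Q[(Q[:,2]<130)&(Q[:,0]<-10)]
for nm,m in (("near",Q[:,1]>17),("far",(Q[:,1]<-17)&(Q[:,1]>-60)),("ball",abs(Q[:,1])<14)):
    q=Q[m];
    for lo in range(40,120,10):
        k=q[(q[:,2]>=lo)&(q[:,2]<lo+10)]
        if len(k): print(nm,lo,len(k),k.min(0).round()[:2],k.max(0).round()[:2])
```

```text
[[-0.0375015   0.0002997   0.03839673]] [ 0.06007191  0.42661943 -0.08315313] 0.04698067501058823
near 50 13 [-34.  26.] [-25.  36.]
near 60 31 [-38.  25.] [-21.  39.]
near 70 33 [-38.  25.] [-23.  40.]
near 80 26 [-39.  24.] [-22.  40.]
near 90 33 [-31.  27.] [-20.  56.]
near 100 90 [-48.  23.] [-20.  59.]
near 110 72 [-52.  22.] [-17.  61.]
far 50 16 [-45. -32.] [-24. -21.]
far 60 32 [-47. -35.] [-24. -20.]
far 70 30 [-48. -34.] [-23. -21.]
far 80 35 [-49. -34.] [-23. -21.]
far 90 39 [-44. -51.] [-22. -21.]
far 100 81 [-49. -56.] [-21. -18.]
far 110 57 [-49. -58.] [-16. -17.]
ball 40 9 [-81.  -6.] [-77.   1.]
ball 50 13 [-81. -10.] [-77.   0.]
ball 60 7 [-83. -12.] [-76.  -5.]
ball 70 22 [-36. -10.] [-15.  13.]
ball 80 66 [-41. -11.] [-13.  14.]
ball 90 21 [-39.  -5.] [-23.  10.]
```

Call:
play_rows(
  deltas=[
    [0,0,0,0,0,0],
    [0,0,0,0,0,0],
    [0,0,0,0,0,0],
    [0,0,0,0,0,0],
    [0,0,0,0,0,0],
    [0,0,0,0,0,0],
  ],
  jaw=-1,
  force=45,
)

```text
time: 13.7
ee_pos: [0.4858, -0.0302, 0.0398]
tcp_rot: [[-0.069, 0.998, 0.001], [0.998, 0.069, -0.0], [-0.0, 0.001, -1.0]]
force: [3.3, 2.1, -0.1]
finger_gap: 0.0235
gripper_force: 44.0
```

The grip is now centred, with almost no vertical force. I'll raise the lid along the arc.

Call:
play_rows(
  deltas=[
    [0.003,0,-0.043,0,0,0],
    [0.005,0,-0.043,0,0,0],
    [0.007,0,-0.043,0,0,0],
    [0.009,0,-0.042,0,0,0],
    [0.011,0,-0.042,0,0,0],
    [0.013,0,-0.041,0,0,0],
    [0.015,0,-0.04,0,0,0],
    [0.017,0,-0.04,0,0,0],
  ],
)

```text
time: 14.5
ee_pos: [0.4846, -0.0149, 0.107]
tcp_rot: [[-0.069, 0.998, 0.002], [0.998, 0.069, -0.002], [-0.002, 0.002, -1.0]]
force: [5.6, -1.7, -1.5]
finger_gap: 0.0236
gripper_force: 44.1
```

```bash
cat >> h.py <<'E'
def lid(b):
    im,d=cams.camera("scene");v,u=np.mgrid[100:330,150:380];u=u.ravel();v=v.ravel()
    P=w2b(b,at_depth("scene",np.c_[u,v],d[v,u]))
    return P[d[v,u]>0],im
E
python3 - <<'E'
from h import *
b=np.load("box.npy");s=state(); print(w2b(b,s["ee_pos"]),s["force"],s["finger_gap"],s["gripper_force"])
P,im=lid(b); cv2.imwrite("pics/s5.png",cv2.resize(im[80:320,120:440,::-1],(800,600)))
m=(abs(P[:,1])<.06)&(P[:,0]>-.01)&(P[:,0]<.13)&(P[:,2]>.06)&(P[:,2]<.25); q=P[m]
a=np.arctan2(q[:,2]-.0745,.138-q[:,0]);print(len(q),np.percentile(a,[5,25,50,75,95]).round(2))
E
```

```text
[[-0.02265374 -0.00102831  0.10701562]] [ 5.58698921 -1.72627366 -1.51190594] 0.023572218047082392 44.10415470600128
3040 [0.4  0.42 0.44 0.49 0.78]
```

Call:
play_rows(
  deltas=[
    [0.019,0,-0.039,0,0,0],
    [0.021,0,-0.038,0,0,0],
    [0.023,0,-0.037,0,0,0],
    [0.025,0,-0.036,0,0,0],
    [0.026,0,-0.034,0,0,0],
    [0.028,0,-0.033,0,0,0],
    [0.03,0,-0.032,0,0,0],
    [0.031,0,-0.03,0,0,0],
  ],
)

```text
time: 15.35
ee_pos: [0.4817, 0.0255, 0.1626]
tcp_rot: [[-0.069, 0.998, 0.001], [0.998, 0.069, -0.002], [-0.002, 0.001, -1.0]]
force: [4.5, -2.9, -1.8]
finger_gap: 0.024
gripper_force: 44.1
```

Call:
play_rows(
  deltas=[
    [0,0,0,0,0,0],
    [0,0,0,0,0,0],
    [0,0,0,0,0,0],
    [0,0,0,0,0,0],
    [0,0,0,0,0,0],
  ],
)

```text
time: 15.85
ee_pos: [0.4817, 0.0252, 0.1621]
tcp_rot: [[-0.069, 0.998, 0.001], [0.998, 0.069, -0.002], [-0.002, 0.001, -1.0]]
force: [4.8, -4.6, 1.2]
finger_gap: 0.0238
gripper_force: 44.5
```

Run:
```python
from h import *
b=np.load("box.npy");s=state(); print(w2b(b,s["ee_pos"]),s["force"],s["finger_gap"],s["gripper_force"])
for i in range(2):
    P,im=lid(b)
    m=(abs(P[:,1])<.06)&(P[:,0]>-.01)&(P[:,0]<.125)&(P[:,2]>.06)&(P[:,2]<.25); q=P[m]
    a=np.arctan2(q[:,2]-.0745,.138-q[:,0]);print(len(q),np.percentile(a,[5,25,50,75,95]).round(3))
    k=abs(a-np.median(a))<.08;c=np.polyfit(q[k,0],q[k,2],1);print("slope angle",-np.arctan(c[0]),k.sum())
cv2.imwrite("pics/s6.png",cv2.resize(im[80:320,120:440,::-1],(800,600)))
```

```text
[[ 0.017569   -0.00099828  0.16214246]] [ 4.84920017 -4.55771342  1.19694508] 0.023798932060093533 44.46661949157715
3873 [0.782 0.809 0.834 0.88  0.985]
slope angle 0.8371001768555688 3169
3882 [0.783 0.808 0.834 0.881 0.983]
slope angle 0.8349593087771733 3167
```

View pics/s6.png

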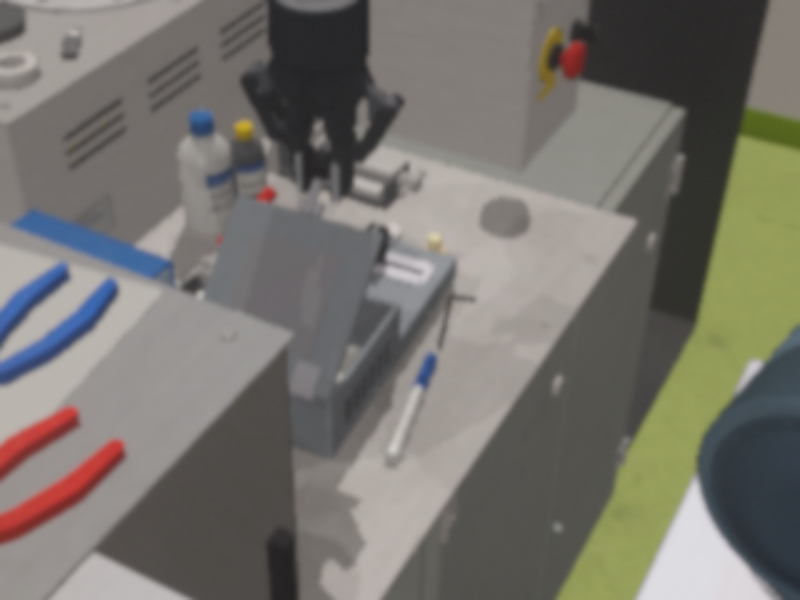

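The lid is held open with the ball between the pads at crop (320,175). It stands at about 0.79 rad from the arm's travel and 0.83 rad from the image, both inside the band and steady. The loose things are where they were, so I'll hand in.

```bash
python3 -c "
from h import *
print(order.sign_off())"
```

```text
the job is handed in; nothing more can be done
None
```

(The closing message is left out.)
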